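# Move three drying asphalt specimens on to their next stations

### The arm

A 6-joint arm with a two-finger parallel gripper is mounted at the origin on the work surface. World frame = base frame: x ahead of the robot, y to its left, z up, the work surface at z = 0. Lengths are in m, angles in rad, forces in N, time in s.
With the tool pointing down it reaches from about 0.375 to 0.9 m from the base axis. Payload 3.1 kg.
Tool frame: the origin (TCP) lies between the finger pads; the fingertips stand 25 mm ahead of it and the grasp point (between the pads) lies 6 mm ahead of it; y points along the fingers, x is the direction in which the jaws open and shut, and the axes are right-handed (so a half turn about y gives the same grasp; the last joint's range is limited). The gripper opens to 87 mm and grips with 3 to 60 N. Pads are 19 mm wide; open, the fingers measure 117 mm over their backs; the gripper's body (75 mm by 190 mm) begins 51 mm behind the grasp point.
Start: joints at [-1.28, 0.527, 1.433, -0, 1.181, -0.178], TCP at [0.282, -0.558, 0.248] pointing down, gripper open.
Joint ranges: [-3.08, 3.08], [-0.75, 2.2], [0.22, 2.44], [-1.43, 4.57], [0, 2.65], [-2.85, 2.85]. Speed limits (rad/s): [2.79, 2.79, 3.14, 3.14, 3.14, 3.14].

### API

Orientations are given as a unit quaternion [x, y, z, w].
In Python, from rig import robot gives the robot as it stands.
- The arm moves only by the tool carry_out, never from a script. Its argument "moves" is a list of rows, each a list of 7 numbers: the opening, from 0 (shut) to 1 (fully open), then the shift along the tool's x, y, z in cm, then the turn, a rotation vector about the tool's x, y, z in rad. In form: [[grip, x, y, z, rx, ry, rz], ...]. A call has 1 to 20 rows; each row is the pose to reach, as a shift and turn from the pose commanded when the call began, along the tool's axes at that moment; what a row does not reach only later rows make up. A row lasts 1/10 s, in which the tool goes at most 50 mm and 8.59 degrees, less where a joint would pass 70% of its speed; a pose out of reach is approached as far as the arm can. A call with a gripper value outside its range is refused whole. The fingers move at their own pace and stop on an object; "force" is the grip in N (left out, the last holds). Time passes only in rows, so rows that repeat a pose let the fingers close. It gives the time, the measured TCP pose, the force and the opening at its end, in the units of the state.
- robot.get_obs(): the state, without advancing time (a new reading comes with each control period).
- robot.camera(name): name is "side" or "top"; returns the picture (420x560x3 uint8, red, green, blue); there is no depth.
- robot.camera_params(name): a dict with "fx", "fy", "cx", "cy" (pixels), "extrinsics" (4x4, takes a point from camera to world coordinates). Camera axes: x right, y down, z forward; pixel columns grow to the right and rows downward; lengths in m; the calibration is good to about 2 mm. A picture is of the moment at which its call begins. camera_params takes no time and is no camera call.
- robot.hand_in(): hands the job in, once; it reports no verdict.
The state is a dict: "time": time; "q": joint angles; "joint_velocities": joint speeds; "joint_torque": joint torques, N m; "position": TCP position; "tool_rot": TCP orientation; "ft_force": force on the tool from outside, world axes, zero at the start; "moment": the same for the moment, N m; "grip_width": finger opening in m.
Only numpy, scipy, OpenCV 4.12 (cv2) and the standard library are available. Lean on these libraries where they do the work, as an engineer would, in place of code of your own. Each camera call takes 0.05 s, during which the arm holds its last target.

### The job

Three asphalt specimens are being dried to constant mass, one at each station, and all are due to move on: the slim core goes from the balance back into the oven pan, the stout core from the oven pan onto the wire cooling grid, and the square prism from the grid onto the balance plate. Set each one down gently (not dropped), upright and in the middle of its station, and let none of them touch the bare bench; the free cork pad is there to park one on the way. Do not shift the large core and the lidded tin that stand among the stations.

Things in the scene. Friction and masses are not known exactly. Their poses are not given: they have to be found in the camera images.
- slim_core_mid (a point): Slim drilled asphalt core, black speckled upright cylinder, 40 mm diameter, 90 mm tall, about 270 g. Point at its centre, 45 mm above its underside; z up along its axis. At the start it stands on the balance plate.
- prism_mid (a point): Sawn asphalt prism, black speckled upright block, 45 x 45 mm square and 65 mm tall, about 310 g. Point at its centre, 32.5 mm above its underside; x and y square to its sides, z up. At the start it stands on the cooling grid.
- stout_core_mid (a point): Stout asphalt core, black speckled upright cylinder, 60 mm diameter, 45 mm tall, about 300 g. Point at its centre, 22.5 mm above its underside; z up along its axis. At the start it stands in the oven pan.
- balance_plate (a point): Electronic balance, fixed: white housing 200 x 150 mm, its display strip towards the robot, with a square steel weighing plate 118 x 118 mm whose top is 52 mm above the bench and does not move. Point at the centre of the plate's top; the display lies on its -x side.
- grid_top (a point): Cooling grid, fixed: square rack of steel wires on four short legs, 150 x 150 mm, top 32 mm above the bench (flat enough to stand a specimen anywhere on it). Point at the centre of its top.
- oven_pan_floor (a point): Oven pan, fixed: shallow square aluminium pan, 160 x 160 mm outside, 3 mm walls with their rim (6 mm thick) 27 mm above the bench, floor 4 mm above the bench, small wire loop handles on its two y sides. Point at the centre of its floor.
- cork_pad_top (a point): Cork pad, fixed: plain square 120 x 120 mm, 10 mm thick, free at the start; a place to park one specimen. Point at the centre of its top.
- table: The steel-topped bench; its top is at height 0. No specimen may touch it.
- big_core: Large asphalt core standing loose among the stations, 100 mm diameter, 63 mm tall, 1.15 kg. Origin at the centre of its underside. Leave it where it is.
- tin: Plain lidded aluminium sample tin standing loose among the stations, 75 mm diameter, 48 mm tall, 160 g. Origin at the centre of its underside. Leave it where it is.
Things that resemble listed ones, but are neither listed nor needed, are in the scene too. Leave any purple or red look-alike of the part that bears stout_core_mid alone.

How it is judged:
By the outcome, as a careful person would: the job done as asked, in the order asked, and still so for the second after the job is handed in, with the robot touching nothing.
It also fails if it takes over 122 s, if anything falls off the work surface, if the arm or the gripper's body presses on something with over 40 N, if the wrist force passes 120 N, or if a joint passes its speed limit or range.

## Working session

There is one attempt and no reset: what is moved stays moved. The work goes in short steps, Python scripts to look and compute and a tool call to move; the robot and the scene stay as the last step left them, time stands still between calls to the robot, and variables do not carry over. Pictures are saved under pics/ and viewed, and the job is handed in when it is done.

Besides the shell and the picture viewer there is one more tool, called after "Call:" as name(argument=value, ...), one argument or row to a line, values as JSON. carry_out: Moves the arm, as the interface text tells. Its arguments: {"type":"object","properties":{"moves":{"type":"array"},"force":{"type":"number"}},"required":["moves"]}

```bash
ls; mkdir -p pics; python3 - <<'E'
from rig import robot
import cv2,numpy as np
np.set_printoptions(precision=4,suppress=True)
for n in("side","top"):
    im=robot.camera(n); cv2.imwrite(f"pics/{n}0.png",im[:,:,::-1]); p=robot.camera_params(n); print(n,p["fx"],p["fy"],p["cx"],p["cy"]);print(np.array(p["extrinsics"]))
o=robot.get_obs()
for k,v in o.items(): print(k,v)
E
```

```text
pics
side 460.02163656649594 460.02163656649594 285.16516247353354 209.13183257280554
[[ 0.9541 -0.1983  0.2243  0.1542]
 [-0.2989 -0.6766  0.673  -1.0865]
 [ 0.0183 -0.7091 -0.7048  1.2009]
 [ 0.      0.      0.      1.    ]]
top 483.2709389271091 483.2709389271091 276.5983085924551 212.97001369547493
[[-0.0287 -0.9803  0.1952  0.1792]
 [-0.9996  0.0295  0.0008 -0.0271]
 [-0.0065 -0.1951 -0.9808  1.6201]
 [ 0.      0.      0.      1.    ]]
time 0.1
q [-1.2805  0.5284  1.4338  0.      1.1814 -0.1785]
joint_velocities [-0.0006 -0.0025 -0.0037  0.0008  0.0006 -0.0011]
joint_torque [ -0.0009 -44.0988 -17.7149   0.0634   0.0534  -0.0001]
position [ 0.2822 -0.557   0.2467]
tool_rot [-0.602   0.3707 -0.3697  0.6029]
ft_force [ 0.1447  0.1457 -0.0256]
moment [-0.0002 -0.0111  0.0408]
grip_width 0.0870515108392197
```

View pics/side0.png

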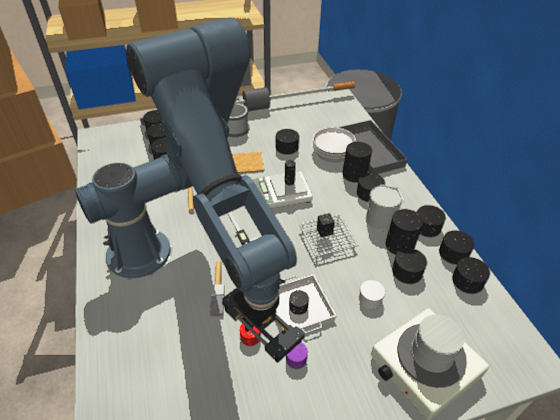

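View pics/top0.png

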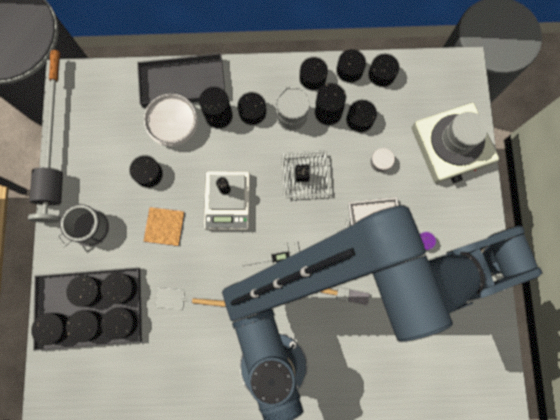

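```bash
python3 - <<'E'
from rig import robot
from scipy.spatial.transform import Rotation as R
import numpy as np
np.set_printoptions(precision=4,suppress=True)
print(R.from_quat(robot.get_obs()["tool_rot"]).as_matrix())
E
```

```text
[[ 0.4518 -0.0006  0.8921]
 [-0.8921  0.0019  0.4518]
 [-0.0019 -1.      0.0003]]
```

```bash
cat > h.py <<'E'
import cv2,numpy as np
from rig import robot
from scipy.spatial.transform import Rotation as R
np.set_printoptions(precision=4,suppress=True)
P={n:robot.camera_params(n) for n in("side","top")}
def ray(n,uv):
    p=P[n];E=np.array(p["extrinsics"]);d=E[:3,:3]@np.array([(uv[0]-p["cx"])/p["fx"],(uv[1]-p["cy"])/p["fy"],1.]);return E[:3,3],d/np.linalg.norm(d)
def plane(n,uv,z):
    o,d=ray(n,uv);return o+d*(z-o[2])/d[2]
def proj(n,X):
    p=P[n];E=np.array(p["extrinsics"]);c=E[:3,:3].T@(np.asarray(X)-E[:3,3]);return np.array([p["fx"]*c[0]/c[2]+p["cx"],p["fy"]*c[1]/c[2]+p["cy"]])
def two(a,b):  # side uv, top uv -> point, gap
    o1,d1=ray("side",a);o2,d2=ray("top",b);A=np.stack([d1,-d2],1);s=np.linalg.lstsq(A,o2-o1,rcond=None)[0]
    p,q=o1+d1*s[0],o2+d2*s[1];return (p+q)/2,np.linalg.norm(p-q)
def shot(n,f,box=None,k=1):
    im=robot.camera(n)[:,:,::-1].copy();cv2.imwrite(f"pics/{f}_raw.png",im)
    if box: 
        x0,y0,x1,y1=box;im=cv2.resize(im[y0:y1,x0:x1],None,fx=k,fy=k,interpolation=cv2.INTER_CUBIC)
        cv2.imwrite(f"pics/{f}.png",im)
    return im
E
python3 - <<'E'
import cv2
a=cv2.imread('pics/side0.png');cv2.imwrite('pics/s0c.png',cv2.resize(a[140:360,210:410],None,fx=2.7,fy=2.7,interpolation=cv2.INTER_CUBIC)) if 0 else cv2.imwrite('pics/s0c.png',cv2.resize(a[140:340,200:410],None,fx=3,fy=3,interpolation=cv2.INTER_CUBIC))
a=cv2.imread('pics/top0.png');cv2.imwrite('pics/t0c.png',cv2.resize(a[90:260,130:400],None,fx=2.9,fy=2.9,interpolation=cv2.INTER_CUBIC))
E
```

```text
(no output)
```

View pics/s0c.png

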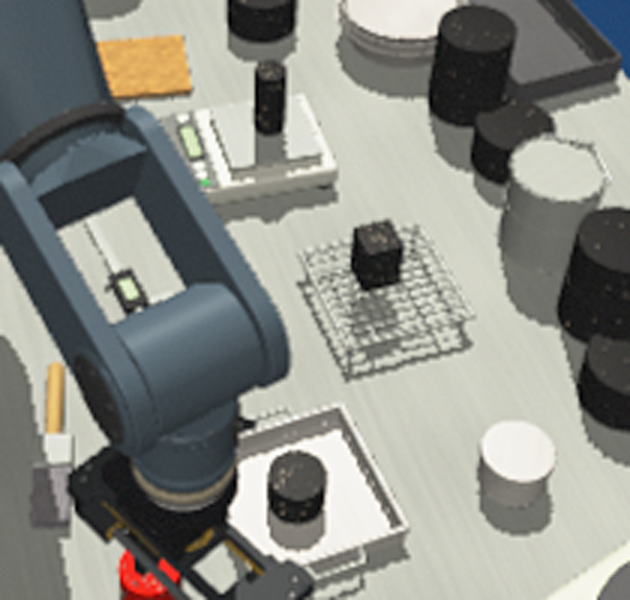

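View pics/t0c.png

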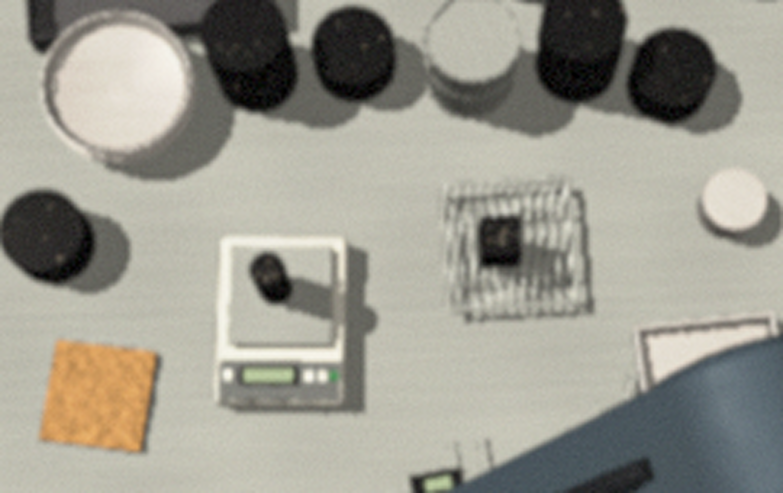

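```bash
cat >> h.py <<'E'
def blob(im,box,f):
    x0,y0,x1,y1=box;m=np.zeros(im.shape[:2],np.uint8);m[y0:y1,x0:x1]=f(im[y0:y1,x0:x1].astype(int)).astype(np.uint8)
    m=cv2.morphologyEx(m,cv2.MORPH_CLOSE,np.ones((3,3),np.uint8))
    c=cv2.findContours(m,cv2.RETR_EXTERNAL,cv2.CHAIN_APPROX_NONE)[0];return max(c,key=cv2.contourArea)
dark=lambda a:a.max(2)<75
E
python3 - <<'E'
from h import *
S=cv2.imread('pics/side0.png');T=cv2.imread('pics/top0.png')
for nm,n,im,box in [("slim","top",T,(209,174,245,205)),("slim","side",S,(278,155,305,195)),("prism","top",T,(288,160,318,190)),("prism","side",S,(312,208,340,238)),("stout","side",S,(287,288,312,318))]:
    c=blob(im,box,dark);r=cv2.minAreaRect(c);print(nm,n,cv2.contourArea(c),cv2.boundingRect(c),r)
# cork
hsv=lambda a:(a[:,:,2]-a[:,:,0]>60)
c=blob(T,(135,195,195,255),hsv);b=cv2.boxPoints(cv2.minAreaRect(c));print("cork",[plane("top",p+0.0,0.010)[:2] for p in b]);print(plane("top",b.mean(0),.01))
# balance housing bright
bal=lambda a:a.min(2)>190
c=blob(T,(200,165,255,235),lambda a:a.min(2)>180);print("bal",cv2.minAreaRect(c),cv2.contourArea(c))
E
python3 - <<'E'
import cv2
a=cv2.imread('pics/top0.png');cv2.imwrite('pics/t0b.png',cv2.resize(a[160:240,195:255],None,fx=7,fy=7,interpolation=cv2.INTER_CUBIC))
cv2.imwrite('pics/t0g.png',cv2.resize(a[145:205,275:340],None,fx=9,fy=9,interpolation=cv2.INTER_CUBIC))
E
```

```text
slim top 137.0 (217, 178, 14, 16) ((223.20001220703125, 185.90000915527344), (16.994115829467773, 10.28591251373291), 63.43495178222656)
slim side 189.0 (285, 161, 10, 24) ((289.5, 172.5), (23.0, 9.0), 90.0)
prism top 206.5 (295, 165, 15, 18) ((302.0, 173.5), (17.0, 14.0), 90.0)
prism side 279.5 (317, 214, 17, 23) ((325.0, 225.0), (22.0, 16.0), 90.0)
stout side 124.5 (289, 300, 19, 15) ((297.8690185546875, 307.22760009765625), (18.203826904296875, 13.50606632232666), 3.3664605617523193)
cork [array([0.4169, 0.4258]), array([0.538 , 0.4116]), array([0.5167, 0.2905]), array([0.3963, 0.3063])]
[0.4665 0.3585 0.01  ]
bal ((227.0511016845703, 197.0290069580078), (50.77183151245117, 66.592041015625), 3.012787342071533) 1005.0
```

View pics/t0b.png

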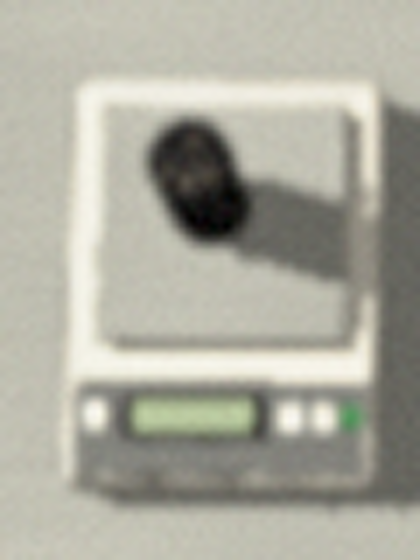

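View pics/t0g.png

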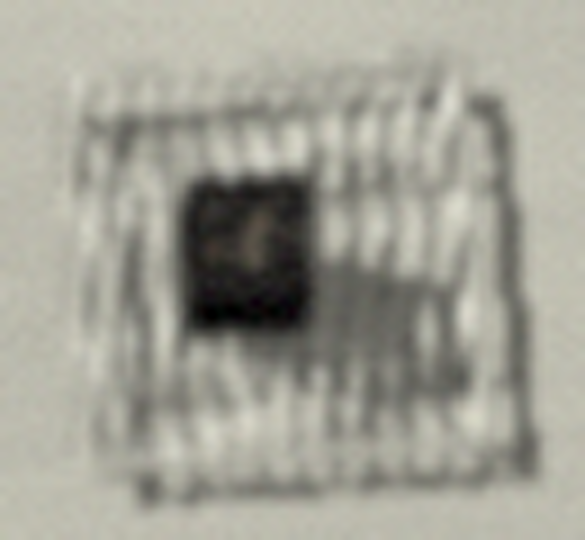

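```bash
cat >> h.py <<'E'
def cen(c):
    m=np.zeros((420,560),np.uint8);cv2.drawContours(m,[c],-1,1,-1);M=cv2.moments(m,True);return np.array([M["m10"],M["m01"]])/M["m00"]
def unc(p,x0,y0,k): return np.array([x0+(p[0]+.5)/k-.5,y0+(p[1]+.5)/k-.5])
E
python3 - <<'E'
from h import *
S=cv2.imread('pics/side0.png');T=cv2.imread('pics/top0.png')
for nm,a,b in [("slim",(278,155,305,195),(209,174,245,205)),("prism",(312,208,340,238),(288,160,318,190))]:
    a=cen(blob(S,a,lambda a:a.max(2)<90));b=cen(blob(T,b,dark));print(nm,a,b,two(a,b))
pl=[unc(p,195,160,7) for p in [(102,104),(350,104),(352,342),(104,345)]];
w=np.array([plane("top",p,.052) for p in pl]);print("plate",w[:,:2],w.mean(0),np.linalg.norm(w-np.roll(w,1,0),axis=1))
# side corners from s0c crop x3 offset (200,140)
sp=[unc(p,200,140,3) for p in [(213,98),(268,105)]]
h=[unc(p,195,160,7) for p in [(78,83),(380,80),(372,488),(68,485)]]
w=np.array([plane("top",p,.045) for p in h]);print("house",w[:,:2],w.mean(0),np.linalg.norm(w-np.roll(w,1,0),axis=1))
for p in ["pan"]: print(plane("side",(299,301),.045), plane("side",(296,322),.02))
print("grid",[plane("top",unc(p,275,145,9),.03)[:2] for p in [(85,85),(490,100),(530,470),(110,480)]])
print("tin?",plane("top",(383,159),.048),"big",plane("top",(146,170),.063),"tallwhite",plane("top",(293,103),.1))
E
```

```text
slim [289.4219 172.3882] [223.3924 185.8291] (array([0.5771, 0.1442, 0.0998]), np.float64(0.0005678105975624323))
prism [325.089  225.2454] [302.0383 173.1319] (array([ 0.6218, -0.1145,  0.0656]), np.float64(0.0009207149153106157))
plate [[0.6303 0.1973]
 [0.6266 0.0781]
 [0.5098 0.079 ]
 [0.5119 0.1965]] [0.5696 0.1377 0.052 ] [0.1184 0.1193 0.1168 0.1176]
house [[0.6432 0.2099]
 [0.6402 0.0638]
 [0.4406 0.0711]
 [0.4463 0.2146]] [0.5426 0.1399 0.045 ] [0.1969 0.1461 0.1997 0.1436]
[ 0.4459 -0.3638  0.045 ] [ 0.4206 -0.4144  0.02  ]
grid [array([ 0.7015, -0.0572]), array([ 0.6908, -0.2114]), array([ 0.5456, -0.2191]), array([ 0.5465, -0.0616])]
tin? [ 0.6676 -0.3914  0.048 ] big [0.649  0.4073 0.063 ] tallwhite [ 0.8565 -0.0917  0.1   ]
```

Call:
carry_out(
  moves=[
    [0.8,-49.2,-2,58,0,-1.103,0],
    [0.8,-49.2,-2,58,0,-1.103,0],
    [0.8,-49.2,-2,58,0,-1.103,0],
    [0.8,-49.2,-2,58,0,-1.103,0],
    [0.8,-49.2,-2,58,0,-1.103,0],
    [0.8,-49.2,-2,58,0,-1.103,0],
    [0.8,-49.2,-2,58,0,-1.103,0],
    [0.8,-49.2,-2,58,0,-1.103,0],
    [0.8,-49.2,-2,58,0,-1.103,0],
    [0.8,-49.2,-2,58,0,-1.103,0],
    [0.8,-49.2,-2,58,0,-1.103,0],
    [0.8,-49.2,-2,58,0,-1.103,0],
    [0.8,-49.2,-2,58,0,-1.103,0],
    [0.8,-49.2,-2,58,0,-1.103,0],
    [0.8,-49.2,-2,58,0,-1.103,0],
    [0.8,-49.2,-2,58,0,-1.103,0],
    [0.8,-49.2,-2,58,0,-1.103,0],
    [0.8,-49.2,-2,58,0,-1.103,0],
    [0.8,-49.2,-2,58,0,-1.103,0],
  ],
  force=20,
)

```text
time: 2.0
position: [0.5768, 0.1417, 0.2673]
tool_rot: [0.707, -0.001, -0.0, -0.707]
ft_force: [-0.8, 0.1, 0.5]
grip_width: 0.0695
```

```bash
python3 - <<'E'
from h import *
o=robot.get_obs();print(o["time"],o["position"],o["q"],o["ft_force"]);print(R.from_quat(o["tool_rot"]).as_matrix())
shot("side","s1",(200,140,400,360),2.7);shot("top","t1",(270,130,450,270),4)
E
```

```text
2.0 [0.5768 0.1417 0.2673] [ 0.0532  0.4643  1.4896 -0.0006  1.1892  0.0544] [-0.849   0.0856  0.4736]
[[ 1.     -0.0015  0.0009]
 [-0.0009 -0.0006  1.    ]
 [-0.0015 -1.     -0.0006]]
```

View pics/s1.png

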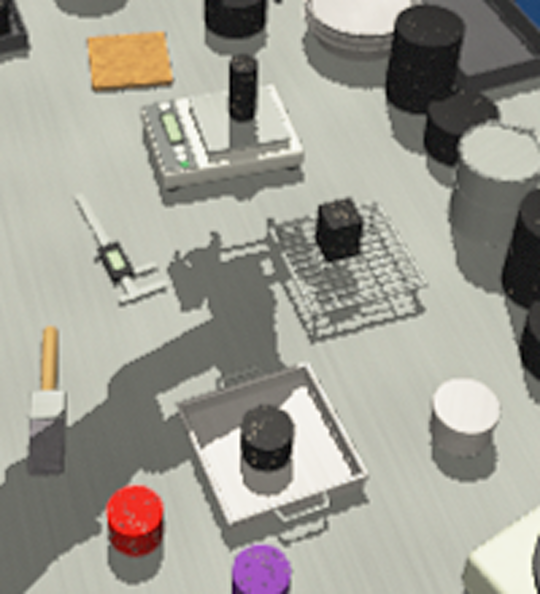

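View pics/t1.png

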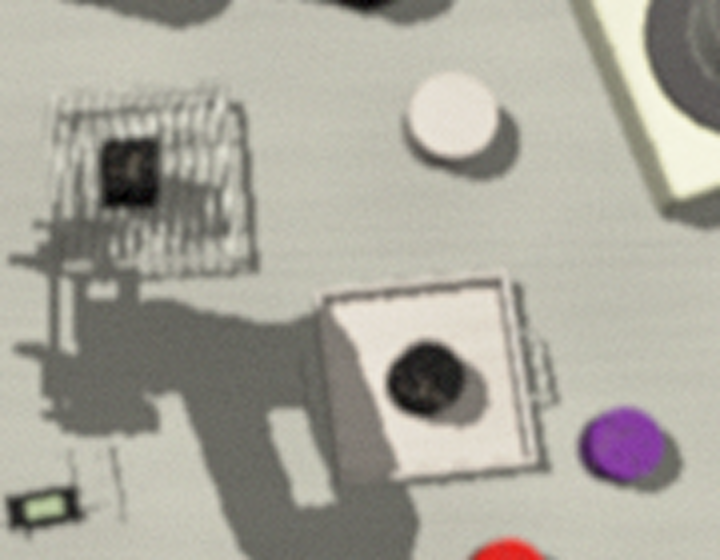

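```bash
python3 - <<'E'
import cv2
a=cv2.imread('pics/t1_raw.png');b=cv2.imread('pics/s1_raw.png')
def c(im,x0,y0,x1,y1,k,f):cv2.imwrite(f'pics/{f}.png',cv2.resize(im[y0:y1,x0:x1],None,fx=k,fy=k,interpolation=cv2.INTER_CUBIC))
c(a,345,193,415,257,9,'t1p');c(b,260,270,345,345,8,'s1p');c(b,295,205,365,270,9,'s1g')
E
```

```text
(no output)
```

View pics/t1p.png

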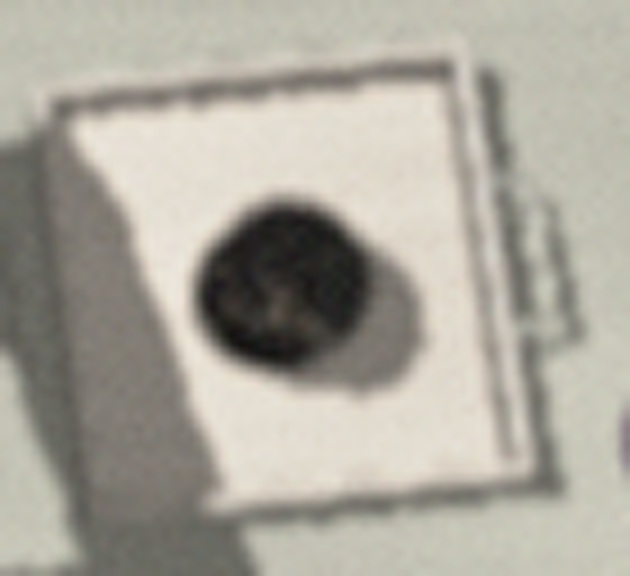

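View pics/s1p.png

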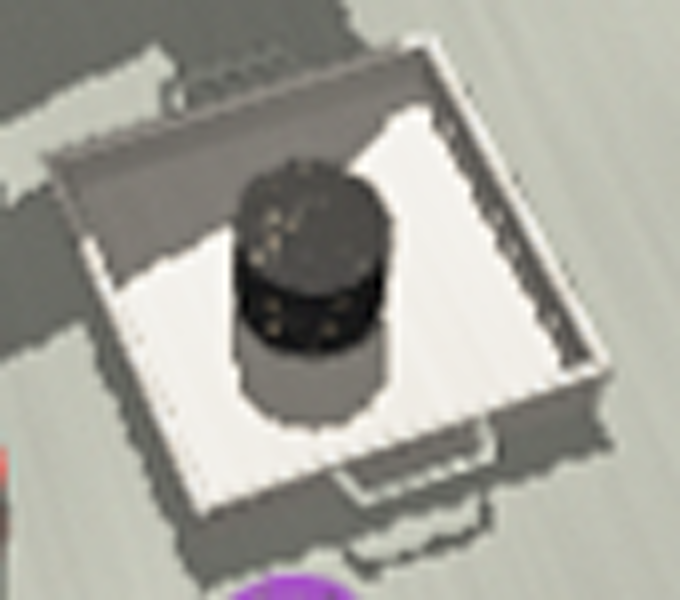

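View pics/s1g.png

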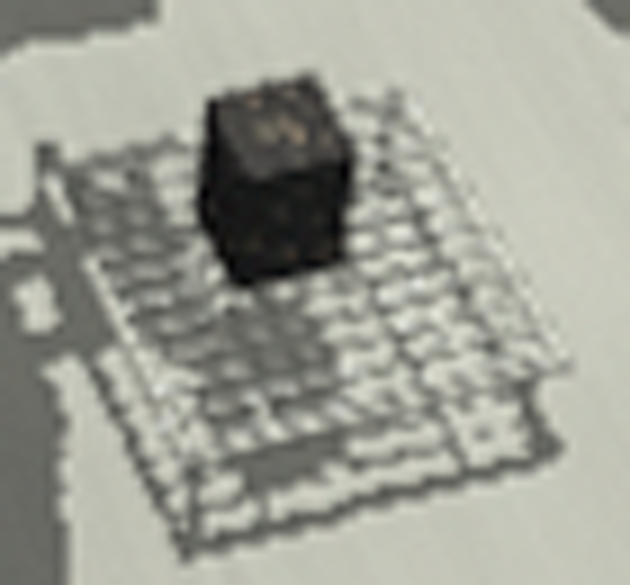

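```bash
python3 - <<'E'
from h import *
S=cv2.imread('pics/s1_raw.png');T=cv2.imread('pics/t1_raw.png')
t=[unc(p,345,193,9) for p in[(38,92),(465,40),(535,488),(82,518)]]
s=[unc(p,260,270,8) for p in[(430,38),(605,370),(203,515),(48,160)]]
W=[]
for a,b in zip(s,t): X,g=two(a,b);W.append(X);print("pan",X,g)
print(np.mean(W,0))
for n,q in(("top",t),("side",s)):
    w=np.array([plane(n,p,.027) for p in q]);print(n,w[:,:2],w.mean(0),np.linalg.norm(w-np.roll(w,1,0),axis=1), w[:2].mean(0)/2+w[2:].mean(0)/2)
g=[unc(p,295,205,9) for p in[(398,95),(570,365),(195,465),(45,155)]];w=np.array([plane("side",p,.032) for p in g]);print("grid side",w[:,:2],w.mean(0),np.linalg.norm(w-np.roll(w,1,0),axis=1))
g=[unc(p,295,205,9) for p in[(210,98),(312,72),(352,157),(240,180)]];w=np.array([plane("side",p,.097) for p in g]);print("prism top",w[:,:2],w.mean(0),np.linalg.norm(w-np.roll(w,1,0),axis=1))
a=cen(blob(S,(287,288,312,318),lambda a:a.max(2)<100));b=cen(blob(T,(362,212,390,238),dark));
print("stout",a,b,two(a,b))
for nm,a,b in [("slim",(278,155,305,195),None),("prism",(312,208,340,238),None)]:
    a=cen(blob(S,a,lambda a:a.max(2)<100));print(nm,a)
# stout top face ellipse centres: side crop (315,228) top est
print("stoutTopSide",plane("side",unc((315,228),260,270,8),.049))
E
```

```text
pan [ 0.5251 -0.2703  0.0263] 0.0019385737843465316
pan [ 0.5379 -0.4313  0.0259] 0.0028485110605912436
pan [ 0.3734 -0.4449  0.0251] 0.007226467549580961
pan [ 0.3654 -0.2783  0.0192] 0.002127131051360097
[ 0.4505 -0.3562  0.0241]
top [[ 0.524  -0.2701]
 [ 0.5391 -0.4312]
 [ 0.3696 -0.4439]
 [ 0.3634 -0.2769]] [ 0.449  -0.3555  0.027 ] [0.1607 0.1619 0.17   0.1671] [ 0.449  -0.3555  0.027 ]
side [[ 0.5259 -0.2707]
 [ 0.5361 -0.4319]
 [ 0.3767 -0.446 ]
 [ 0.3651 -0.2836]] [ 0.4509 -0.3581  0.027 ] [0.1613 0.1615 0.1599 0.1628] [ 0.4509 -0.3581  0.027 ]
grid side [[ 0.7009 -0.0531]
 [ 0.7093 -0.2024]
 [ 0.5585 -0.2077]
 [ 0.5559 -0.0447]] [ 0.6312 -0.127   0.032 ] [0.1452 0.1496 0.1509 0.163 ]
prism top [[ 0.6023 -0.0922]
 [ 0.6439 -0.0901]
 [ 0.6421 -0.1356]
 [ 0.5982 -0.1348]] [ 0.6216 -0.1132  0.097 ] [0.0428 0.0417 0.0455 0.0438]
stout [298.1724 302.2414] [376.1777 224.6116] (array([ 0.4463, -0.3569,  0.0284]), np.float64(0.00013120275434545163))
slim [289.4395 172.3145]
prism [325.2853 225.0559]
stoutTopSide [ 0.448  -0.3564  0.049 ]
```

```bash
cat >> h.py <<'E'
def sq(c,yaw,s,z):
    r=np.array([[np.cos(yaw),-np.sin(yaw)],[np.sin(yaw),np.cos(yaw)]]);k=np.array([[1,1],[1,-1],[-1,-1],[-1,1]])*s/2
    return [np.r_[np.array(c)+r@p,z] for p in k]
def over(raw,n,box,k,polys,out):
    x0,y0,x1,y1=box;im=cv2.resize(cv2.imread(f"pics/{raw}.png")[y0:y1,x0:x1],None,fx=k,fy=k,interpolation=cv2.INTER_CUBIC)
    for P_,col in polys:
        q=np.array([((proj(n,X)-[x0,y0]+.5)*k-.5) for X in P_]);cv2.polylines(im,[np.int32(np.round(q))],True,col,1)
    return im
E
python3 - <<'E'
from h import *
pol=[(sq((.627,-.133),.05,.15,.032),(0,0,255))]
a=over("t1_raw","top",(275,143,345,203),5.5,pol,0);b=over("s1_raw","side",(290,200,368,270),5,pol,0)
h=max(a.shape[0],b.shape[0]);z=lambda i:cv2.copyMakeBorder(i,0,h-i.shape[0],0,0,0);cv2.imwrite("pics/ov1.png",np.hstack([z(a),z(b)]));print(a.shape,b.shape)
E
```

```text
(330, 385, 3) (350, 390, 3)
```

View pics/ov1.png

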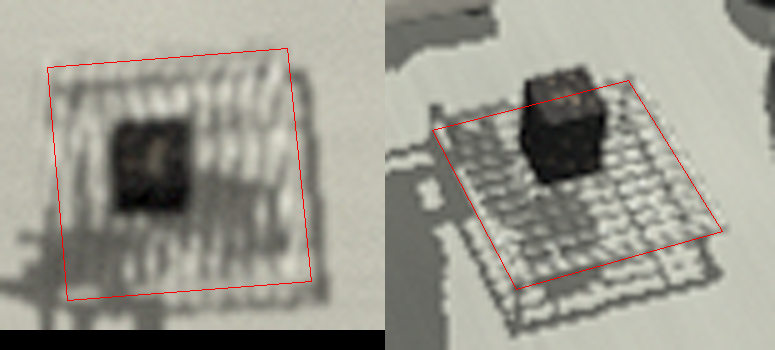

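Call:
carry_out(
  moves=[
    [0.8,0,4,0.2,0,0,0],
    [0.8,0,8,0.2,0,0,0],
    [0.8,0,12,0.2,0,0,0],
    [0.8,0,14,0.2,0,0,0],
    [0.8,0,15.2,0.2,0,0,0],
    [0.8,0,16.2,0.2,0,0,0],
    [0.8,0,16.2,0.2,0,0,0],
    [0.8,0,16.2,0.2,0,0,0],
  ],
  force=25,
)

```text
time: 2.9
position: [0.5783, 0.1453, 0.1065]
tool_rot: [-0.707, -0.001, -0.0, 0.707]
ft_force: [0.4, -0.3, -0.6]
grip_width: 0.0694
```

```bash
python3 - <<'E'
from h import *
o=robot.get_obs();print(o["time"],o["position"],o["ft_force"])
a=shot("side","s2",(255,130,325,200),6);b=shot("top","t2",(190,150,260,220),5);h=420
cv2.imwrite("pics/c2.png",np.hstack([a,cv2.copyMakeBorder(b,0,420-b.shape[0],0,0,0)]))
E
```

```text
2.9 [0.5783 0.1453 0.1065] [ 0.4385 -0.2846 -0.627 ]
```

View pics/c2.png

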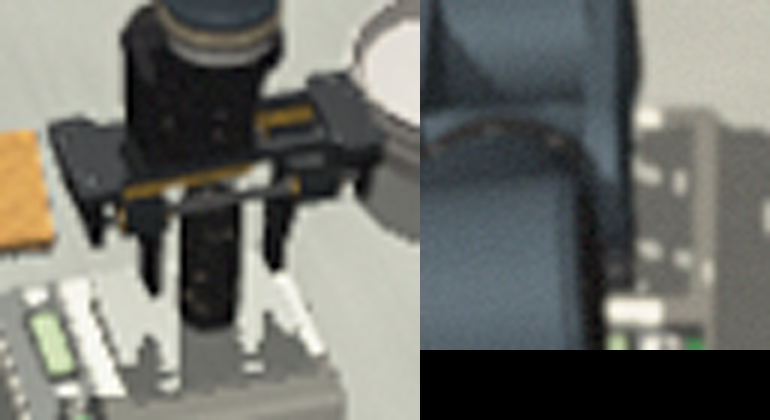

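Call:
carry_out(
  moves=[
    [0.2,0,0,0,0,0,0],
    [0.2,0,0,0,0,0,0],
    [0.2,0,0,0,0,0,0],
    [0.2,0,0,0,0,0,0],
    [0.2,0,0,0,0,0,0],
    [0.2,0,0,0,0,0,0],
    [0.2,0,-0.5,0,0,0,0],
    [0.2,0,-1.5,0,0,0,0],
    [0.2,0,-4,0,0,0,0],
    [0.2,0,-4,0,0,0,0],
  ],
  force=25,
)

```text
time: 4.0
position: [0.58, 0.1457, 0.1487]
tool_rot: [-0.707, -0.003, -0.002, 0.707]
ft_force: [0.3, 0.6, -2.7]
grip_width: 0.0393
```

Call:
carry_out(
  moves=[
    [0.2,-1,-2,2,0,0,0],
    [0.2,-3,-3,6,0,0,0],
    [0.2,-5,-3,10,0,0,0],
    [0.2,-7.2,-3,14,0,0,0],
    [0.2,-9.2,-3,18,0,0,0],
    [0.2,-10.5,-3,20,0,0,0],
    [0.2,-11.3,-3,21.3,0,0,0],
    [0.2,-11.3,0,21.3,0,0,0],
    [0.2,-11.3,3,21.3,0,0,0],
    [0.2,-11.3,5.5,21.3,0,0,0],
    [0.2,-11.3,7,21.3,0,0,0],
    [0.2,-11.3,7.5,21.3,0,0,0],
    [0.2,-11.3,7.5,21.3,0,0,0],
  ],
)

```text
time: 5.3
position: [0.4644, 0.3577, 0.0697]
tool_rot: [0.707, -0.0, -0.001, -0.707]
ft_force: [0.2, 0.3, -2.1]
grip_width: 0.0396
```

```bash
python3 - <<'E'
from h import *
o=robot.get_obs();print(o["time"],o["position"],o["ft_force"],o["q"])
a=shot("side","s3",(210,120,290,200),7)
E
```

```text
5.3 [0.4644 0.3577 0.0697] [ 0.2164  0.3459 -2.0692] [ 0.4659  0.7268  1.6599 -0.0002  0.7565  0.4659]
```

View pics/s3.png

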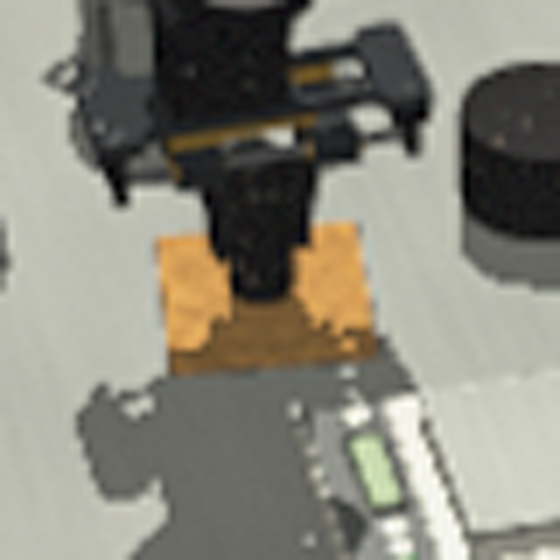

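Call:
carry_out(
  moves=[
    [0.2,0,0.2,0,0,0,0],
    [0.2,0,0.35,0,0,0,0],
    [0.2,0,0.45,0,0,0,0],
    [0.2,0,0.5,0,0,0,0],
    [0.2,0,0.5,0,0,0,0],
  ],
)

```text
time: 5.85
position: [0.4643, 0.3584, 0.0657]
tool_rot: [-0.707, -0.0, 0.0, 0.707]
ft_force: [0.3, -0.4, -3.2]
grip_width: 0.0394
```

Call:
carry_out(
  moves=[
    [0.2,0,0.05,0,0,0,0],
    [0.2,0,0.1,0,0,0,0],
    [0.2,0,0.15,0,0,0,0],
    [0.2,0,0.15,0,0,0,0],
  ],
)

```text
time: 6.25
position: [0.4643, 0.3583, 0.064]
tool_rot: [0.707, 0.0, -0.0, -0.707]
ft_force: [-0.5, -0.7, -3.3]
grip_width: 0.0394
```

Call:
carry_out(
  moves=[
    [0.2,0,0.05,0,0,0,0],
    [0.2,0,0.1,0,0,0,0],
    [0.2,0,0.1,0,0,0,0],
  ],
)

```text
time: 6.55
position: [0.4643, 0.3584, 0.0636]
tool_rot: [-0.707, -0.0, 0.0, 0.707]
ft_force: [-0.3, -1.0, 1.6]
grip_width: 0.0395
```

Call:
carry_out(
  moves=[
    [0.55,0,0,0,0,0,0],
    [0.7,0,0,0,0,0,0],
    [0.8,0,0,0,0,0,0],
    [0.8,0,0,0,0,0,0],
    [0.8,0,-2,0,0,0,0],
    [0.8,0,-5,0,0,0,0],
    [0.8,0,-10,0,0,0,0],
    [0.8,4,-14,-8,0,0,0],
    [0.8,6,-14,-13,0,0,0],
    [0.8,8,-14,-18,0,0,0],
    [0.8,10,-14,-23,0,0,0],
    [0.8,11,-14,-28,0,0,0],
    [0.8,12,-14,-33,0,0,0],
    [0.8,13,-14,-38,0,0,0],
    [0.8,14,-14,-43,0,0,0],
    [0.8,15.8,-14,-47.2,0,0,0],
    [0.8,15.8,-14,-47.2,0,0,0],
    [0.8,15.8,-14,-47.2,0,0,0],
  ],
)

```text
time: 8.35
position: [0.6251, -0.1202, 0.2032]
tool_rot: [0.708, -0.0, 0.003, -0.706]
ft_force: [0.4, -0.5, 0.3]
grip_width: 0.0697
```

```bash
python3 - <<'E'
from h import *
o=robot.get_obs();print(o["time"],o["position"],o["ft_force"],o["q"])
a=shot("side","s4");b=shot("top","t4");cv2.imwrite("pics/s4.png",a[100:350,170:450]) ;
x=cv2.resize(a[100:260,200:360],None,fx=2.4,fy=2.4);y=cv2.resize(b[150:310,130:290],None,fx=2.4,fy=2.4);cv2.imwrite("pics/c4.png",np.hstack([x,y]))
E
```

```text
8.35 [ 0.6251 -0.1202  0.2032] [ 0.3704 -0.5322  0.3109] [-0.3645  0.5909  1.4488 -0.0021  1.0968 -0.3586]
```

View pics/c4.png

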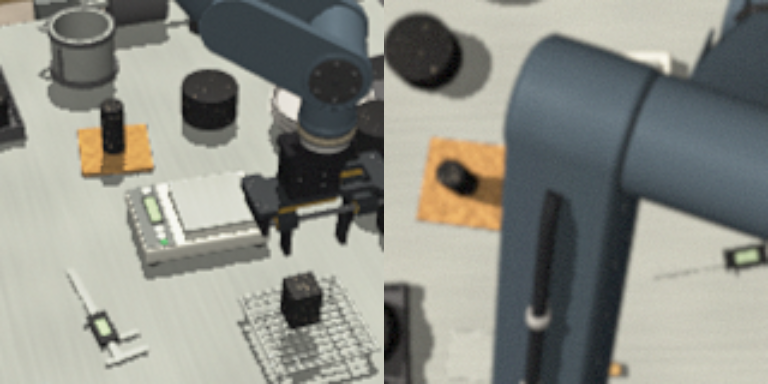

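Call:
carry_out(
  moves=[
    [0.8,0,0,0,0,0,0],
    [0.8,0,3,0,0,0,0],
    [0.8,0,6,0,0,0,0],
    [0.8,0,9,0,0,0,0],
    [0.8,0,11.5,0,0,0,0],
    [0.8,0,12.9,0,0,0,0],
    [0.8,0,12.9,0,0,0,0],
    [0.8,0,12.9,0,0,0,0],
  ],
)

```text
time: 9.25
position: [0.6232, -0.1127, 0.0747]
tool_rot: [0.707, 0.001, -0.001, -0.707]
ft_force: [-0.1, -1.6, -0.6]
grip_width: 0.0698
```

```bash
python3 - <<'E'
from h import *
o=robot.get_obs();print(o["time"],o["position"],o["ft_force"])
shot("side","s5",(280,170,370,260),6)
E
```

```text
9.25 [ 0.6232 -0.1127  0.0747] [-0.073  -1.6041 -0.5599]
```

View pics/s5.png

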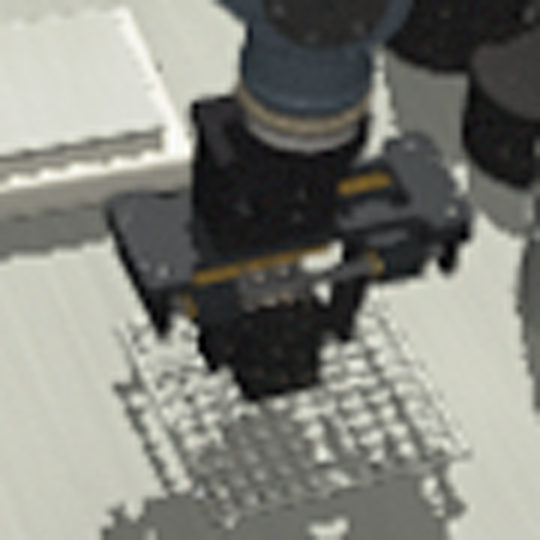

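Prism sits between the open fingers near (283,360) in the crop. Close and lift.

Call:
carry_out(
  moves=[
    [0.25,0,0,0,0,0,0],
    [0.25,0,0,0,0,0,0],
    [0.25,0,0,0,0,0,0],
    [0.25,0,0,0,0,0,0],
    [0.25,0,0,0,0,0,0],
    [0.25,0,0,0,0,0,0],
    [0.25,0,-0.5,0,0,0,0],
    [0.25,0,-1.5,0,0,0,0],
    [0.25,0,-4,0,0,0,0],
    [0.25,0,-8,0,0,0,0],
    [0.25,0,-8,0,0,0,0],
    [0.25,0,-8,0,0,0,0],
  ],
)

```text
time: 10.5
position: [0.6235, -0.1137, 0.1552]
tool_rot: [0.707, 0.001, 0.001, -0.707]
ft_force: [-0.2, -0.5, -3.2]
grip_width: 0.0446
```

```bash
python3 - <<'E'
from h import *
o=robot.get_obs();print(o["time"],o["position"],o["ft_force"])
a=shot("side","s6");b=shot("top","t6")
x=cv2.resize(a[100:260,220:380],None,fx=2.4,fy=2.4);y=cv2.resize(b[150:250,190:350],None,fx=2.4,fy=2.4);cv2.imwrite("pics/c6.png",np.hstack([x,cv2.copyMakeBorder(y,0,144,0,0,0)]))
E
```

```text
10.5 [ 0.6235 -0.1137  0.1552] [-0.2225 -0.4709 -3.2251]
```

View pics/c6.png

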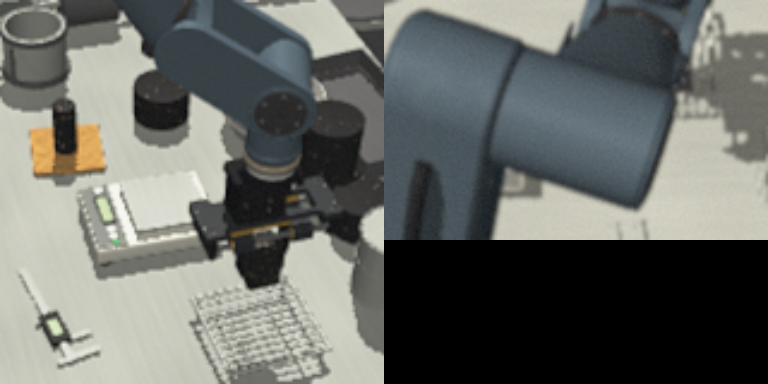

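```bash
python3 - <<'E'
from h import *
pol=[(sq((.570,.138),-.025,.118,.052),(0,0,255)),(sq((.627,-.133),.05,.15,.032),(0,0,255)),(sq((.4665,.3585),-.12,.12,.010),(255,0,0))]
a=over("s6_raw","side",(225,145,325,220),7.5,pol,0);cv2.imwrite("pics/ov2.png",a)
b=over("t0" if 0 else "top0","top",(140,160,260,240),6,pol,0);cv2.imwrite("pics/ov3.png",b)
E
```

```text
(no output)
```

View pics/ov2.png

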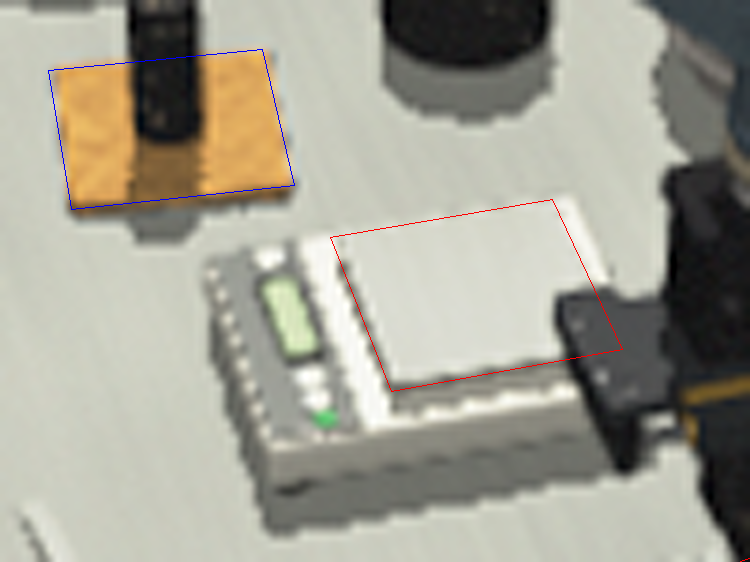

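View pics/ov3.png

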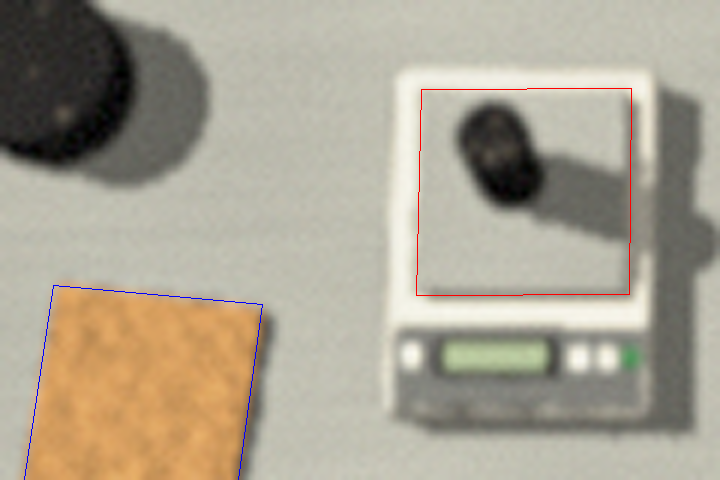

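Call:
carry_out(
  moves=[
    [0.25,-0.6,0,3,0,0,0],
    [0.25,-1.6,0,7.5,0,0,0],
    [0.25,-2.6,0,12,0,0,0],
    [0.25,-3.6,0,16.5,0,0,0],
    [0.25,-4.6,0,21,0,0,0],
    [0.25,-5.3,0,24,0,0,0],
    [0.25,-5.3,0,25.3,0,0,0],
    [0.25,-5.3,2,25.3,0,0,0],
    [0.25,-5.3,4,25.3,0,0,0],
    [0.25,-5.3,5.2,25.3,0,0,0],
    [0.25,-5.3,5.7,25.3,0,0,0],
    [0.25,-5.3,5.7,25.3,0,0,0],
    [0.25,-5.3,5.7,25.3,0,0,0],
  ],
)

```text
time: 11.9
position: [0.5701, 0.1391, 0.0974]
tool_rot: [-0.707, -0.0, -0.0, 0.707]
ft_force: [0.0, -0.8, -2.3]
grip_width: 0.0451
```

Call:
carry_out(
  moves=[
    [0.25,0,0.1,0,0,0,0],
    [0.25,0,0.2,0,0,0,0],
    [0.25,0,0.2,0,0,0,0],
  ],
)

```text
time: 12.2
position: [0.5697, 0.1394, 0.0955]
tool_rot: [-0.707, -0.001, 0.0, 0.707]
ft_force: [0.8, 0.2, -3.6]
grip_width: 0.0451
```

Call:
carry_out(
  moves=[
    [0.25,0,0.05,0,0,0,0],
    [0.25,0,0.1,0,0,0,0],
    [0.25,0,0.1,0,0,0,0],
  ],
)

```text
time: 12.5
position: [0.5697, 0.1395, 0.0944]
tool_rot: [-0.707, -0.001, 0.0, 0.707]
ft_force: [0.1, 0.5, -0.4]
grip_width: 0.0446
```

Call:
carry_out(
  moves=[
    [0.25,0,0.03,0,0,0,0],
    [0.25,0,0.05,0,0,0,0],
    [0.25,0,0.05,0,0,0,0],
  ],
)

```text
time: 12.8
position: [0.5696, 0.1394, 0.0944]
tool_rot: [-0.707, -0.001, 0.0, 0.707]
ft_force: [-1.7, -0.6, 5.3]
grip_width: 0.045
```

Call:
carry_out(
  moves=[
    [0.6,0,0,0,0,0,0],
    [0.75,0,0,0,0,0,0],
    [0.85,0,0,0,0,0,0],
    [0.85,0,0,0,0,0,0],
    [0.85,0,-2,0,0,0,0],
    [1,0,-5,0,0,0,0],
    [1,0,-9,0,0,0,0],
    [1,-1,-11.6,-4,0,0,0],
    [1,-2,-11.6,-8.5,0,0,0],
    [1,-3,-11.6,-13,0,0,0],
    [1,-4,-11.6,-17.5,0,0,0],
    [1,-5,-11.6,-22,0,0,0],
    [1,-6,-11.6,-26.5,0,0,0],
    [1,-7.5,-11.6,-31,0,0,0],
    [1,-9,-11.6,-35.5,0,0,0],
    [1,-10.5,-11.6,-40,0,0,0],
    [1,-11.5,-11.6,-44.5,0,0,0],
    [1,-12.2,-11.6,-48.5,0,0,0],
    [1,-12.2,-11.6,-49.6,0,0,0],
    [1,-12.2,-11.6,-49.6,0,0,0],
  ],
)

```text
time: 14.8
position: [0.4478, -0.3585, 0.2093]
tool_rot: [0.707, -0.001, 0.001, -0.707]
ft_force: [-0.6, 0.6, -0.2]
grip_width: 0.0871
```

```bash
python3 - <<'E'
from h import *
o=robot.get_obs();print(o["time"],o["position"],o["ft_force"],o["q"])
a=shot("side","s7");b=shot("top","t7")
x=cv2.resize(a[100:340,220:380],None,fx=2.4,fy=2.4);y=cv2.resize(b[140:300,130:290],None,fx=2.4,fy=2.4);cv2.imwrite("pics/c7.png",np.hstack([x,cv2.copyMakeBorder(y,0,192,0,0,0)]))
E
```

```text
14.8 [ 0.4478 -0.3585  0.2093] [-0.582   0.588  -0.2024] [-0.8699  0.5057  1.6036  0.0003  1.0318 -0.8681]
```

View pics/c7.png

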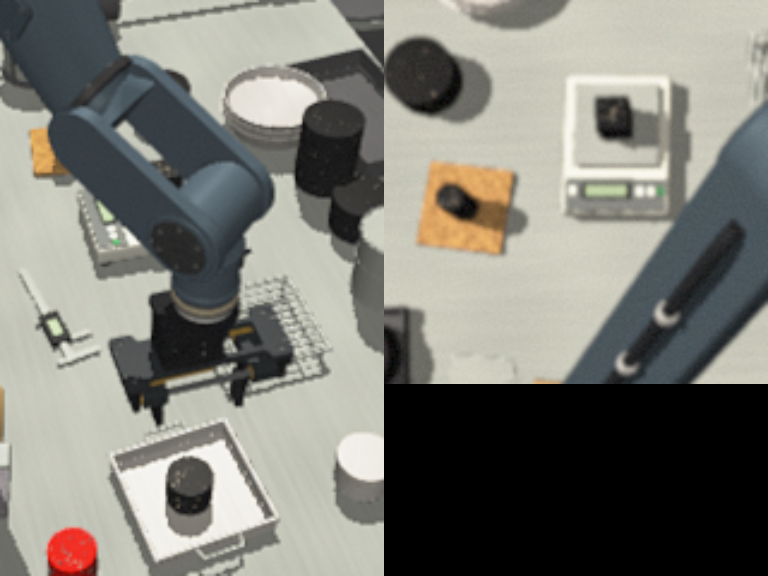

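The black 60 mm core inside the pan (crop 190,485) is the stout core; the red one (72,553) and the purple one stand on the bench, outside the pan. Descending.

Call:
carry_out(
  moves=[
    [1,0,4,0.1,0,0,0],
    [1,0,8,0.1,0,0,0],
    [1,0,12,0.1,0,0,0],
    [1,0,13,0.1,0,0,0],
    [1,0,13,0.1,0,0,0],
  ],
)

```text
time: 15.4
position: [0.4477, -0.3532, 0.0783]
tool_rot: [-0.706, 0.0, 0.002, 0.708]
ft_force: [0.4, -0.7, -0.5]
grip_width: 0.0872
```

```bash
python3 - <<'E'
from h import *
o=robot.get_obs();print(o["time"],o["position"],o["ft_force"])
shot("side","s8",(250,250,350,350),6)
E
```

```text
15.4 [ 0.4477 -0.3532  0.0783] [ 0.4238 -0.7318 -0.5377]
```

View pics/s8.png

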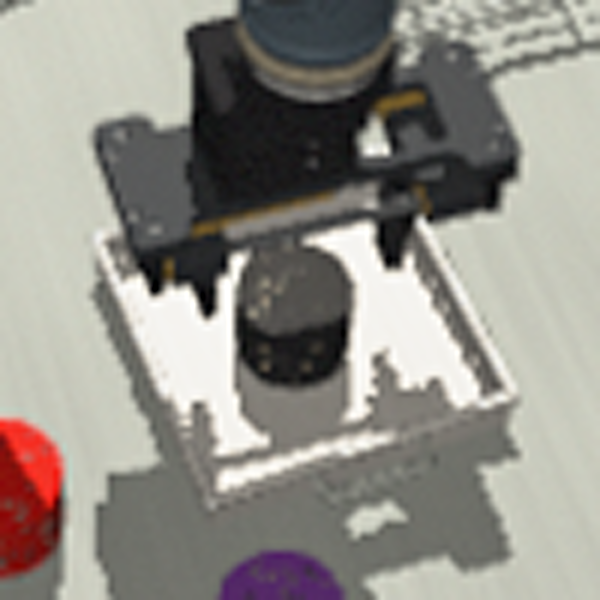

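Call:
carry_out(
  moves=[
    [1,0,1.5,-0.2,0,0,0],
    [1,0,3,-0.2,0,0,0],
    [1,0,4,-0.2,0,0,0],
    [1,0,4.3,-0.2,0,0,0],
    [1,0,4.3,-0.2,0,0,0],
    [1,0,4.3,-0.2,0,0,0],
  ],
)

```text
time: 16.05
position: [0.4481, -0.3579, 0.0366]
tool_rot: [0.707, 0.0, -0.0, -0.707]
ft_force: [0.4, 0.1, -0.4]
grip_width: 0.087
```

Call:
carry_out(
  moves=[
    [0.4,0,0,0,0,0,0],
    [0.4,0,0,0,0,0,0],
    [0.4,0,0,0,0,0,0],
    [0.4,0,0,0,0,0,0],
    [0.4,0,0,0,0,0,0],
    [0.4,0,0,0,0,0,0],
  ],
  force=25,
)

```text
time: 16.65
position: [0.4476, -0.3575, 0.0367]
tool_rot: [-0.707, -0.0, 0.001, 0.707]
ft_force: [-2.7, -0.0, 2.9]
grip_width: 0.0594
```

Call:
carry_out(
  moves=[
    [0.4,0,-0.5,0,0,0,0],
    [0.4,0,-1.5,0,0,0,0],
    [0.4,0,-4,0,0,0,0],
    [0.4,0,-8,0,0,0,0],
    [0.4,0,-12,0,0,0,0],
    [0.4,2,-12,2.5,0,0,0],
    [0.4,5,-12,6.2,0,0,0],
    [0.4,8,-12,10,0,0,0],
    [0.4,11,-12,13.8,0,0,0],
    [0.4,14,-12,17.5,0,0,0],
    [0.4,16.5,-12,20.7,0,0,0],
    [0.4,17.9,-12,22.4,0,0,0],
    [0.4,17.9,-12,22.4,0,0,0],
    [0.4,17.9,-9,22.4,0,0,0],
    [0.4,17.9,-6,22.4,0,0,0],
    [0.4,17.9,-4,22.4,0,0,0],
    [0.4,17.9,-3.2,22.4,0,0,0],
    [0.4,17.9,-3.2,22.4,0,0,0],
    [0.4,17.9,-3.2,22.4,0,0,0],
  ],
)

```text
time: 18.55
position: [0.6274, -0.1341, 0.0695]
tool_rot: [0.707, 0.001, 0.0, -0.707]
ft_force: [-0.1, -0.0, -3.2]
grip_width: 0.0595
```

```bash
python3 - <<'E'
from h import *
o=robot.get_obs();print(o["time"],o["position"],o["ft_force"])
shot("side","s9",(270,170,370,270),6)
E
```

```text
18.55 [ 0.6274 -0.1341  0.0695] [-0.1355 -0.0397 -3.2245]
```

View pics/s9.png

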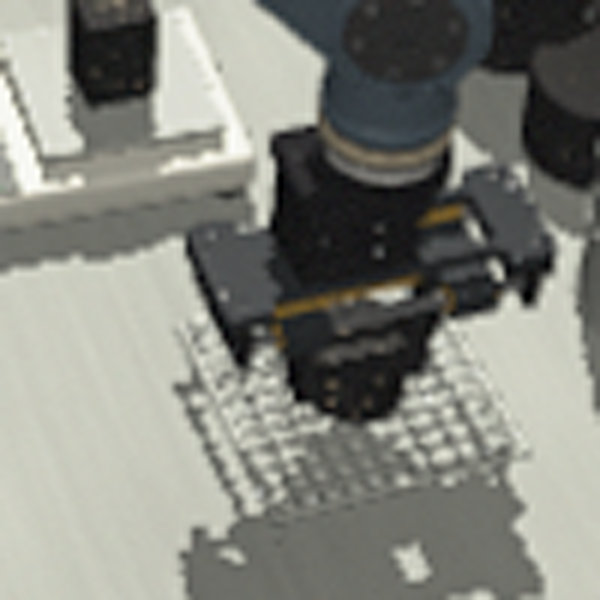

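Held, over the grid centre; about 5 mm to go.

Call:
carry_out(
  moves=[
    [0.4,0,0.15,0,0,0,0],
    [0.4,0,0.3,0,0,0,0],
    [0.4,0,0.38,0,0,0,0],
    [0.4,0,0.38,0,0,0,0],
  ],
)

```text
time: 19.0
position: [0.6268, -0.1335, 0.0649]
tool_rot: [0.707, 0.0, -0.0, -0.707]
ft_force: [1.0, -0.1, -3.1]
grip_width: 0.0592
```

Call:
carry_out(
  moves=[
    [0.4,0,0.05,0,0,0,0],
    [0.4,0,0.1,0,0,0,0],
    [0.4,0,0.1,0,0,0,0],
  ],
)

```text
time: 19.3
position: [0.6268, -0.1335, 0.0648]
tool_rot: [0.707, 0.0, -0.0, -0.707]
ft_force: [-1.3, 1.1, 5.6]
grip_width: 0.0595
```

Call:
carry_out(
  moves=[
    [0.75,0,0,0,0,0,0],
    [0.9,0,0,0,0,0,0],
    [1,0,0,0,0,0,0],
    [1,0,0,0,0,0,0],
    [1,0,-2,0,0,0,0],
    [1,0,-5,0,0,0,0],
    [1,0,-9,0,0,0,0],
    [0.8,-1,-13,3,0,0,0],
    [0.8,-2,-15.5,7,0,0,0],
    [0.8,-3.5,-15.5,11.5,0,0,0],
    [0.8,-5,-15.5,16,0,0,0],
    [0.8,-6.5,-15.5,20.5,0,0,0],
    [0.8,-8,-15.5,25,0,0,0],
    [0.8,-9.5,-15.5,29.5,0,0,0],
    [0.8,-11,-15.5,34,0,0,0],
    [0.8,-12.5,-15.5,38.5,0,0,0],
    [0.8,-14,-15.5,43,0,0,0],
    [0.8,-15.7,-15.5,47.5,0,0,0],
    [0.8,-16.2,-15.5,49.2,0,0,0],
    [0.8,-16.2,-15.5,49.2,0,0,0],
  ],
)

```text
time: 21.3
position: [0.463, 0.361, 0.2186]
tool_rot: [-0.707, -0.002, 0.002, 0.707]
ft_force: [0.2, -0.8, 0.2]
grip_width: 0.0697
```

```bash
python3 - <<'E'
from h import *
o=robot.get_obs();print(o["time"],o["position"],o["ft_force"],o["q"])
a=shot("side","s10");b=shot("top","t10")
T7=cv2.imread("pics/t7_raw.png")
sb=cen(blob(a,(235,130,268,170),lambda a:a.max(2)<90));tb=cen(blob(T7,(142,215,176,245),dark));print("slim",sb,tb,two(sb,tb))
x=cv2.resize(a[110:320,210:370],None,fx=2.5,fy=2.5);y=cv2.resize(b[140:300,200:410],None,fx=1.8,fy=1.8);cv2.imwrite("pics/c10.png",np.hstack([x,cv2.copyMakeBorder(y,0,x.shape[0]-y.shape[0],0,0,0)]))
E
```

```text
21.3 [0.463  0.361  0.2186] [ 0.2166 -0.7975  0.1891] [0.4717 0.5107 1.5606 0.0006 1.0697 0.4659]
slim [246.4667 152.4333] [160.7785 224.094 ] (array([0.4646, 0.3554, 0.0589]), np.float64(0.0010190647589267984))
```

View pics/c10.png

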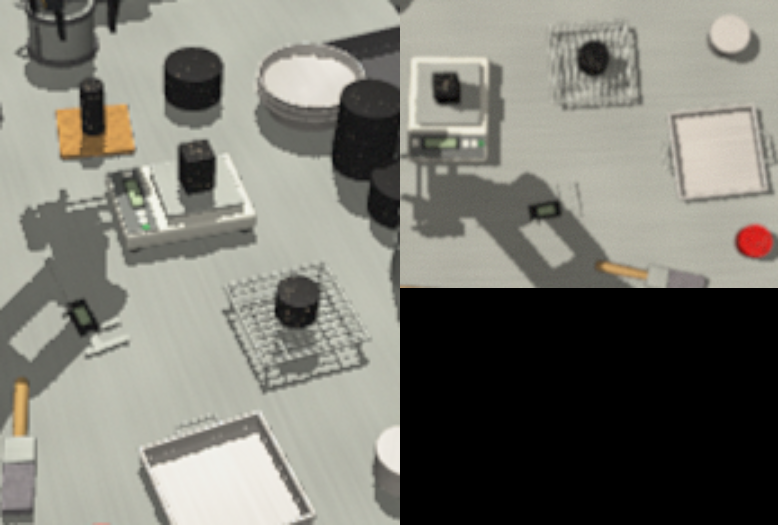

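Call:
carry_out(
  moves=[
    [0.8,0,0,-0.1,0,0,0],
    [0.8,0,4,-0.1,0,0,0],
    [0.8,0,8,-0.1,0,0,0],
    [0.8,0,11,-0.1,0,0,0],
    [0.8,0,13.5,-0.1,0,0,0],
    [0.8,0,15.3,-0.1,0,0,0],
    [0.8,0,15.3,-0.1,0,0,0],
    [0.8,0,15.3,-0.1,0,0,0],
  ],
)

```text
time: 22.2
position: [0.4651, 0.3563, 0.0659]
tool_rot: [0.707, -0.0, 0.0, -0.707]
ft_force: [0.1, 0.3, 0.9]
grip_width: 0.0698
```

```bash
python3 - <<'E'
from h import *
S=cv2.imread("pics/s10_raw.png");T=cv2.imread("pics/t10_raw.png")
s=cen(blob(S,(275,160,305,195),lambda a:a.max(2)<90));t=cen(blob(T,(235,175,260,205),dark));print("prism",two(s,t))
s=cen(blob(S,(312,215,345,247),lambda a:a.max(2)<95));t=cen(blob(T,(295,160,320,185),dark));print("stout",two(s,t),s,t)
pol=[(sq((.570,.138),-.025,.118,.052),(0,0,255)),(sq((.627,-.133),.05,.15,.032),(0,0,255)),(sq((.451,-.358),.075,.160,.027),(255,0,0))]
a=over("t10_raw","top",(280,143,425,255),5.3,pol,0);cv2.imwrite("pics/ov4.png",a)
E
```

```text
Traceback (most recent call last):
  File "h.py", line 24, in blob
    c=cv2.findContours(m,cv2.RETR_EXTERNAL,cv2.CHAIN_APPROX_NONE)[0];return max(c,key=cv2.contourArea)
                                                                            ~~~^^^^^^^^^^^^^^^^^^^^^^^
ValueError: max() iterable argument is empty
```

Call:
carry_out(
  moves=[
    [0.2,0,0,0,0,0,0],
    [0.2,0,0,0,0,0,0],
    [0.2,0,0,0,0,0,0],
    [0.2,0,0,0,0,0,0],
    [0.2,0,0,0,0,0,0],
    [0.2,0,0,0,0,0,0],
    [0.2,0,-0.5,0,0,0,0],
    [0.2,0,-1.5,0,0,0,0],
    [0.2,0,-4,0,0,0,0],
    [0.2,0,-8,0,0,0,0],
    [0.2,0,-12,0,0,0,0],
    [0.2,0,-15,0,0,0,0],
    [0.2,0,-15,0,0,0,0],
  ],
  force=25,
)

```text
time: 23.5
position: [0.4669, 0.3588, 0.2209]
tool_rot: [-0.705, -0.004, -0.003, 0.709]
ft_force: [1.2, 0.7, -2.0]
grip_width: 0.0393
```

```bash
python3 - <<'E'
from h import *
S=cv2.imread("pics/s10_raw.png");T=cv2.imread("pics/t10_raw.png")
s=cen(blob(S,(275,160,305,188),lambda a:a.max(2)<90));t=cen(blob(T,(214,175,238,201),dark));print("prism",two(s,t),s,t)
s=cen(blob(S,(312,215,345,243),lambda a:a.max(2)<95));t=cen(blob(T,(297,160,320,185),dark));print("stout",two(s,t),s,t)
pol=[(sq((.570,.138),-.025,.118,.052),(0,0,255)),(sq((.627,-.133),.05,.15,.032),(0,0,255)),(sq((.451,-.358),.075,.160,.027),(255,0,0))]
a=over("t10_raw","top",(280,143,425,255),5.3,pol,0);cv2.imwrite("pics/ov4.png",a)
E
```

```text
prism (array([0.5701, 0.1377, 0.0854]), np.float64(0.0017091829126495894)) [288.2374 176.741 ] [225.8912 189.0837]
stout (array([ 0.6278, -0.1326,  0.0559]), np.float64(0.0019637705890920088)) [328.5572 230.5271] [307.1942 172.2158]
```

View pics/ov4.png

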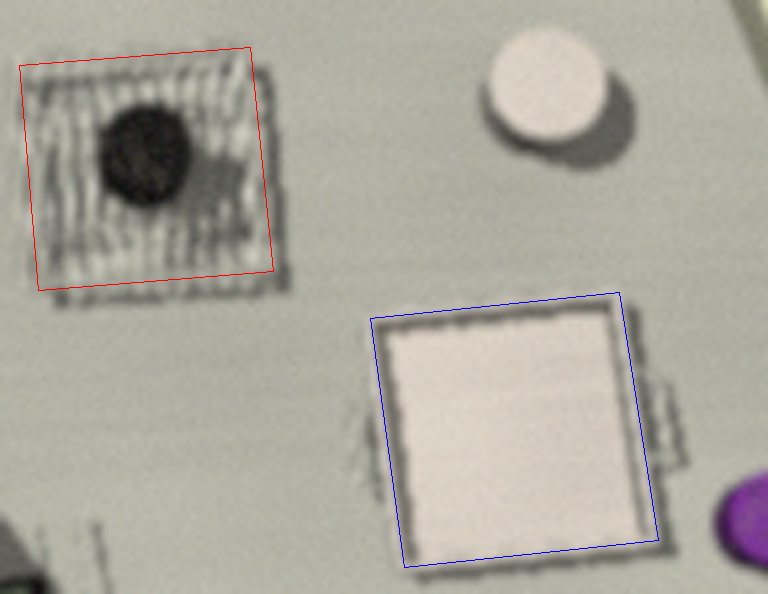

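Call:
carry_out(
  moves=[
    [0.2,0,0,-2.5,0,0,0],
    [0.2,0,0,-7,0,0,0],
    [0.2,0,0,-11.5,0,0,0],
    [0.2,0,0,-16,0,0,0],
    [0.2,0,0,-20.5,0,0,0],
    [0.2,-0.5,0,-25,0,0,0],
    [0.2,-0.5,0,-29.5,0,0,0],
    [0.2,-0.5,0,-34,0,0,0],
    [0.2,-1,0,-38.5,0,0,0],
    [0.2,-1,0,-43,0,0,0],
    [0.2,-1,0,-47.5,0,0,0],
    [0.2,-1.5,0,-52,0,0,0],
    [0.2,-1.5,0,-56.5,0,0,0],
    [0.2,-1.5,0,-61,0,0,0],
    [0.2,-1.5,0,-65.5,0,0,0],
    [0.2,-1.5,0,-69,0,0,0],
    [0.2,-1.5,0,-71.4,0,0,0],
    [0.2,-1.5,0,-71.4,0,0,0],
    [0.2,-1.5,0,-71.4,0,0,0],
  ],
)

```text
time: 25.4
position: [0.4489, -0.3559, 0.214]
tool_rot: [-0.706, 0.001, 0.001, 0.708]
ft_force: [-0.6, 0.5, -2.3]
grip_width: 0.0395
```

Call:
carry_out(
  moves=[
    [0.2,0.1,3,-0.2,0,0,0],
    [0.2,0.1,6,-0.2,0,0,0],
    [0.2,0.1,9,-0.2,0,0,0],
    [0.2,0.1,12,-0.2,0,0,0],
    [0.2,0.1,13.8,-0.2,0,0,0],
    [0.2,0.1,14.8,-0.2,0,0,0],
    [0.2,0.1,14.8,-0.2,0,0,0],
    [0.2,0.1,14.8,-0.2,0,0,0],
  ],
)

```text
time: 26.2
position: [0.4514, -0.3583, 0.0682]
tool_rot: [0.707, 0.001, -0.0, -0.707]
ft_force: [0.1, -0.2, -2.3]
grip_width: 0.0392
```

```bash
python3 - <<'E'
from h import *
o=robot.get_obs();print(o["time"],o["position"],o["ft_force"])
shot("side","s11",(250,250,350,350),6)
E
```

```text
26.2 [ 0.4514 -0.3583  0.0682] [ 0.1432 -0.2293 -2.3184]
```

View pics/s11.png

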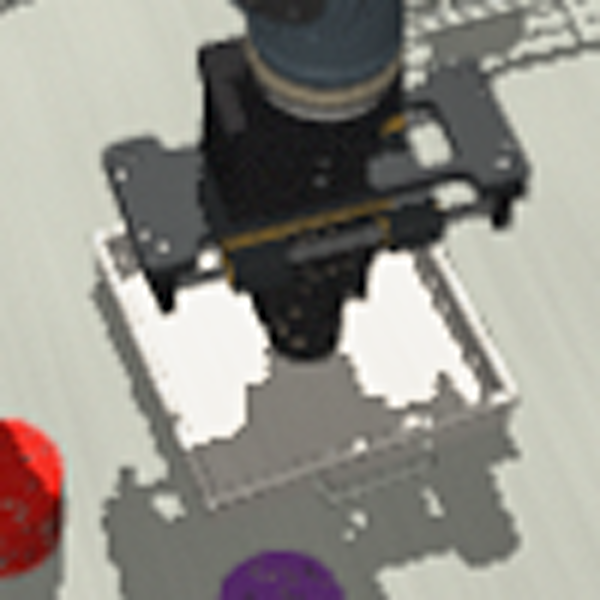

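Well positioned; ~8 mm to go.

Call:
carry_out(
  moves=[
    [0.2,0,0.3,0,0,0,0],
    [0.2,0,0.5,0,0,0,0],
    [0.2,0,0.65,0,0,0,0],
    [0.2,0,0.7,0,0,0,0],
    [0.2,0,0.7,0,0,0,0],
  ],
)

```text
time: 26.75
position: [0.451, -0.3587, 0.0607]
tool_rot: [-0.707, -0.0, 0.0, 0.707]
ft_force: [-0.0, -0.5, -3.4]
grip_width: 0.0396
```

Call:
carry_out(
  moves=[
    [0.2,0,0.05,0,0,0,0],
    [0.2,0,0.1,0,0,0,0],
    [0.2,0,0.1,0,0,0,0],
  ],
)

```text
time: 27.05
position: [0.4511, -0.3588, 0.0602]
tool_rot: [0.707, 0.0, -0.0, -0.707]
ft_force: [-1.4, -0.1, 2.1]
grip_width: 0.0395
```

Call:
carry_out(
  moves=[
    [0.55,0,0,0,0,0,0],
    [0.7,0,0,0,0,0,0],
    [0.8,0,0,0,0,0,0],
    [0.8,0,0,0,0,0,0],
    [0.8,0,-2,0,0,0,0],
    [0.8,0,-5,0,0,0,0],
    [0.8,0,-10,0,0,0,0],
    [0.8,0,-15,0,0,0,0],
    [0.8,0,-18,4,0,0,0],
    [0.8,0,-20,9,0,0,0],
    [0.8,0,-20,14,0,0,0],
    [0.8,0,-20,19,0,0,0],
    [0.8,0,-20,24,0,0,0],
    [0.8,0,-20,34,0,0,0],
    [0.8,0,-20,44,0,0,0],
    [0.8,0,-20,54,0,0,0],
    [0.8,0,-20,70,0,0,0],
    [0.8,0,-20,70,0,0,0],
    [0.8,0,-20,70,0,0,0],
    [0.8,0,-20,70,0,0,0],
  ],
)

```text
time: 29.05
position: [0.45, 0.2298, 0.2599]
tool_rot: [0.707, 0.001, -0.0, -0.707]
ft_force: [1.1, 0.1, 0.1]
grip_width: 0.0696
```

Call:
carry_out(
  moves=[
    [0.8,0,0,0,0,0,0],
    [0.8,0,0,0,0,0,0],
    [0.8,0,0,0,0,0,0],
    [0.8,0,0,0,0,0,0],
    [0.8,0,0,0,0,0,0],
    [0.8,0,0,0,0,0,0],
  ],
)

```text
time: 29.65
position: [0.4507, 0.2266, 0.2598]
tool_rot: [0.707, -0.0, 0.0, -0.707]
ft_force: [-0.4, -0.1, 1.3]
grip_width: 0.0697
```

```bash
python3 - <<'E'
from h import *
o=robot.get_obs();print(o["time"],o["position"],o["ft_force"])
S=shot("side","s12");T=shot("top","t12")
D=lambda v:(lambda a:a.max(2)<v)
for nm,a,b in[("prism",(275,160,305,188),(214,175,238,201)),("stout",(312,215,345,243),(297,160,320,185)),("slim",(285,270,312,318),(362,205,395,238))]:
    try:
        s=cen(blob(S,a,D(95)));t=cen(blob(T,b,D(75)));print(nm,s,t,*two(s,t))
    except Exception as e: print(nm,e)
x=cv2.resize(S[110:345,210:390],None,fx=2.3,fy=2.3);y=cv2.resize(T[130:270,130:440],None,fx=1.2,fy=1.2);cv2.imwrite("pics/c12.png",np.hstack([x,cv2.copyMakeBorder(y,0,x.shape[0]-y.shape[0],0,0,0)]))
T0=cv2.imread("pics/top0.png")
for nm,bx,f in [("tin",(368,145,400,178),lambda a:a.min(2)>200),("big",(125,150,170,190),dark)]:
    print(nm,cen(blob(T0,bx,f)),cen(blob(T,bx,f)))
E
```

```text
29.65 [0.4507 0.2266 0.2598] [-0.4272 -0.103   1.2685]
prism [288.0312 176.8403] [225.8602 189.0424] [0.5699 0.1378 0.085 ] 0.0007481298161137101
stout [328.4373 230.6667] [307.1418 172.1491] [ 0.6278 -0.1324  0.0552] 0.0012347272423782357
slim [300.5652 297.6398] [378.3226 221.7355] [ 0.4517 -0.3594  0.0536] 0.0003621960422980665
tin [382.8729 157.9799] [379.9208 158.1188]
big [146.3862 171.459 ] [145.4043 169.5046]
```

View pics/c12.png

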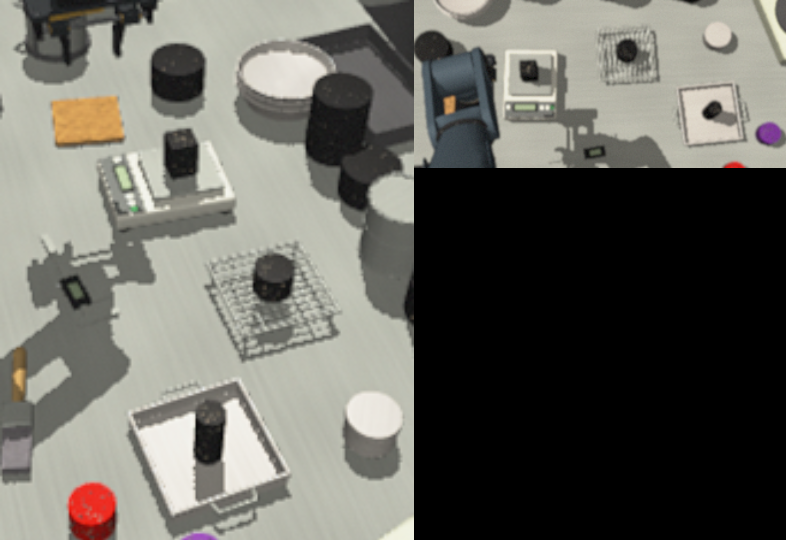

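```bash
python3 - <<'E'
from h import *
r=[]
for n,fs,boxes in [("top",["top0","t1_raw","t10_raw","t12_raw"],[(366,142,402,178)]),("side",["side0","s1_raw","s12_raw"],[(355,276,390,312),(268,122,305,160)])]:
  for f in fs:
    im=cv2.imread(f"pics/{f}.png");print(f)
    for b in boxes:
        x0,y0,x1,y1=b
        g=lambda a:a.min(2)>172
        fn=dark if b[0]==268 else g
        c=blob(im,b,fn);print(b,cen(c),cv2.boundingRect(c),cv2.contourArea(c))
A=cv2.imread("pics/top0.png").astype(int);B=cv2.imread("pics/t12_raw.png").astype(int)
print(np.abs(A-B)[142:178,366:402].max(2).max(), np.abs(A-B)[142:178,366:402].mean())
E
```

```text
top0
(366, 142, 402, 178) [383.6172 159.3117] (366, 142, 36, 36) 1209.5
t1_raw
(366, 142, 402, 178) [383.5135 159.4865] (366, 142, 36, 36) 1224.5
t10_raw
(366, 142, 402, 178) [383.0113 157.4407] (373, 147, 21, 21) 323.5
t12_raw
(366, 142, 402, 178) [386.2683 153.4618] (372, 142, 30, 26) 533.5
side0
(355, 276, 390, 312) [372.6759 289.677 ] (355, 276, 35, 36) 849.0
(268, 122, 305, 160) [286.7309 141.3835] (276, 129, 23, 25) 460.0
s1_raw
(355, 276, 390, 312) [372.8662 289.4929] (355, 276, 35, 36) 832.5
(268, 122, 305, 160) [286.0714 137.3448] (268, 122, 37, 33) 649.0
s12_raw
(355, 276, 390, 312) [372.8822 289.3337] (355, 276, 35, 36) 822.5
(268, 122, 305, 160) [286.7534 141.4207] (276, 129, 23, 26) 472.5
18 7.688271604938271
```

```bash
python3 -c "
from rig import robot
print(robot.hand_in(), robot.get_obs()['time'])"
```

```text
the job is handed in; nothing more can be done
the job is handed in; nothing more can be done
```

All three specimens are at their new stations, and I handed the job in at about 30 s of the 122 s allowed. I parked the slim core on the cork pad, moved the prism from the grid to the balance and the stout core from the pan to the grid, then moved the slim core into the pan. Each was lowered in small steps until the wrist force showed contact, with upward readings of at most about 6 N, and then released.

| Specimen | Measured position (x, y, m) | Station centre (x, y, m) |
|---|---|---|
| Prism on balance plate | (0.570, 0.138) | (0.570, 0.138) |
| Stout core on grid | (0.628, -0.132) | (0.627, -0.133) |
| Slim core in oven pan | (0.452, -0.359) | (0.451, -0.358) |

- **Placement:** the final two-view check put all three within about 2 mm of their station centres, and they look upright in the last pictures.
- **Tin:** my colour-mask comparison first suggested a shift of about 3 pixels. That came from a brightness difference: comparing the before and after pictures directly showed at most 18 grey levels of difference there, so the tin did not move.
- **Large core:** the top-view mask read a shift of 1 to 2 pixels, with the arm close beside the core in that view. The side view agrees with its starting position to within 0.1 pixel.

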